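Set the meeting table for a call

TASK

Set the meeting table for a call by pressing three keys with a fingertip, lightly and in this order: the long bar key on the keypad, then the round key on top of the speakerphone, then the key on the foot of the taller microphone. Push each right down, where it stays, press no other key, and take the hand clear at the end. Do not pick up, tip or shove the devices, and leave the other things on the table where they are.

Things in the scene. Friction and masses are not known exactly. Their poses are not given: they have to be found in the camera images.
- keypad: Black square desk keypad, 120 x 120 x 35 mm, loose, 0.7 kg, with three white keys: one long bar along its -x edge, a round one and a square one along its +x edge. Origin at the centre of its underside, z up.
- speakerphone: Black puck-shaped speakerphone, 130 mm across, 42 mm high, loose, 0.8 kg, one round white key in the middle of its top. Origin at the centre of its underside, z up.
- mic_tall: The taller table microphone, 220 mm high: black foot 150 (x) x 90 (y) x 34 mm, loose, 0.8 kg; a thin stem rises at its x = +50 mm and leans away to +x, ending at x = 108 mm; one square white key at x = -48 mm. Origin at the centre of its underside, z up.
- mic_short: The shorter table microphone, 125 mm high, with the same foot and the same kind of key in the same place as the taller one; stem at x = +50 mm, leaning to +x, ending at x = 73 mm. Origin at the centre of its underside, z up.
- pad_bar_top (a point): White latching key, its flat top level; up, it stands 14 mm proud of the housing around it. Centre of the top of the keypad's long bar key, 22 (keypad x) x 70 (keypad y) mm; it moves with the key and is 49 mm above the table while up.
- pad_round_top (a point): White latching key, its flat top level; up, it stands 14 mm proud of the housing around it. Centre of the top of the keypad's round key, 24 mm across (not to be pressed), 49 mm above the table.
- pad_square_top (a point): White latching key, its flat top level; up, it stands 14 mm proud of the housing around it. Centre of the top of the keypad's square key, 22 x 22 mm (not to be pressed), 49 mm above the table.
- phone_key_top (a point): White latching key, its flat top level; up, it stands 14 mm proud of the housing around it. Centre of the top of the speakerphone's round key, 32 mm across; it moves with the key and is 56 mm above the table while up.
- tall_key_top (a point): White latching key, its flat top level; up, it stands 14 mm proud of the housing around it. Centre of the top of the key on the taller microphone's foot, 26 x 26 mm; it moves with the key and is 48 mm above the table while up.
- short_key_top (a point): White latching key, its flat top level; up, it stands 14 mm proud of the housing around it. Centre of the top of the key on the shorter microphone's foot, 26 x 26 mm (not to be pressed), 48 mm above the table.
- pad_bar (a joint): The keypad's long bar key. Travel of that key straight down in m: 0 fully up (as at the start), 0.008 fully down. It slides against about 3 N of plain friction, has no return spring and stays where it is pushed; a hard stop lies at 0.008.
- phone_key (a joint): The speakerphone's round key. Travel of that key straight down in m: 0 fully up (as at the start), 0.008 fully down. It slides against about 3 N of plain friction, has no return spring and stays where it is pushed; a hard stop lies at 0.008.
- tall_key (a joint): The taller microphone's key. Travel of that key straight down in m: 0 fully up (as at the start), 0.008 fully down. It slides against about 3 N of plain friction, has no return spring and stays where it is pushed; a hard stop lies at 0.008.
- pad_round (a joint): The keypad's round key. Travel of that key straight down in m: 0 fully up (as at the start), 0.008 fully down. It slides against about 3 N of plain friction, has no return spring and stays where it is pushed; a hard stop lies at 0.008.
- pad_square (a joint): The keypad's square key. Travel of that key straight down in m: 0 fully up (as at the start), 0.008 fully down. It slides against about 3 N of plain friction, has no return spring and stays where it is pushed; a hard stop lies at 0.008.
- short_key (a joint): The shorter microphone's key. Travel of that key straight down in m: 0 fully up (as at the start), 0.008 fully down. It slides against about 3 N of plain friction, has no return spring and stays where it is pushed; a hard stop lies at 0.008.
- phone: Black mobile phone lying flat, 150 x 72 x 9 mm, loose; to be left alone. Origin at the centre of its underside, z up.
- spool: Wooden thread spool standing, 30 mm across, 42 mm high, loose; to be left alone. Origin at the centre of its underside, z up.
- pen: Black pen lying along its x, 140 x 10 x 10 mm, loose; to be left alone. Origin at the centre of its underside, z up.
- mug: White mug, 76 mm across, 90 mm high, handle on its +y, loose; to be left alone. Origin at the centre of its underside, z up.
- tray: Small card tray with beads, 120 x 100 x 45 mm, loose; to be left alone. Origin at the centre of its underside, z up.
There are look-alikes about, which are no part of the job. What is shaped like the keypad but red is not meant. Leave any orange look-alike of the mic_tall alone.

How it is judged:
By the outcome, as a careful person would: the job done as asked, in the order asked, and still so for the second after the job is handed in, with the robot touching nothing.
It also fails if it takes over 56 s, if anything falls off the work surface, if the arm or the gripper's body presses on something with over 40 N, if the wrist force passes 120 N, or if a joint passes its speed limit or range.

ROBOT

A 7-joint arm with a two-finger parallel gripper is mounted at the origin on the work surface. World frame = base frame: x ahead of the robot, y to its left, z up, the work surface at z = 0. Lengths are in mm, angles in rad, forces in N, time in s.
With the tool pointing down it reaches from about 400 to 875 mm from the base axis. Payload 4.4 kg.
Tool frame: the origin (TCP) lies at the very end of the fingers, on their centre line; the grasp point (between the pads) lies 19 mm behind it; z points along the fingers, y is the direction in which the jaws open and shut (so a half turn about z gives the same grasp; the last joint's range is limited). The gripper opens to 85 mm and grips with 20 to 120 N. Pads are 22 mm wide; open, the fingers measure 114 mm over their backs; the gripper's body (76 mm by 85 mm) begins 54 mm behind the grasp point. The pads swing forward as they close: fully open they stand 13 mm farther back than shut.
Start: joints at [1.241, 0.628, 0.038, 1.517, -0.027, 0.996, -0.02], TCP at [169.517, -627.521, 197.213] pointing down, gripper open.
Joint ranges: [-3.06, 3.06], [-0.37, 2.12], [-1.25, 1.32], [0.18, 2.47], [-1.1, 4.24], [0.23, 1.98], [-2.94, 2.94]. Speed limits (rad/s): [2.57, 2.57, 3.14, 3.14, 3.14, 3.14, 3.14].

INTERFACE

Orientations are given as [roll, pitch, yaw] about the fixed x, y, z axes, in that order (R = Rz(yaw) Ry(pitch) Rx(roll)).
In Python, from cell import ctrl gives the robot as it stands. The module is installed in compiled form; this text tells all that it offers.
- The arm moves only by the shell command python3 -m jog 'ROWS'. ROWS is text: rows parted by semicolons, each of 7 numbers parted by spaces: the shift along the tool's x, y, z in mm, then the turn, a rotation vector about the tool's x, y, z in degrees, then the opening, from -1 (shut) to 1 (fully open). In form: x y z wx wy wz claw; .... A call has 1 to 8 rows; each row is the pose to reach, as a shift and turn from the pose commanded when the call began, along the tool's axes at that moment; what a row does not reach only later rows make up. A row lasts 1/8 s, in which the tool goes at most 62.5 mm and 10.7 degrees, less where a joint would pass 70% of its speed; a pose out of reach is approached as far as the arm can. A call with a gripper value outside its range is refused whole. The fingers move at their own pace and stop on an object; the grip force is fixed at half the most. Time passes only in rows, so rows that repeat a pose let the fingers close. It gives the time, the measured TCP pose, the force and the opening at its end, in the units of the state.
- ctrl.read_state(): the state, without advancing time (a new reading comes with each control period).
- ctrl.get_image(name): name is "scene" or "top" or "wrist"; returns a dict with "image" (420x560x3 uint8, red, green, blue), "z_map" (420x560 float32, mm along the optical axis (not along the pixel's ray), 0 where there is no reading), "vertical_fov" (degrees; the focal length in pixels is half the picture's height over the tangent of half this angle, whatever the lens; pixels are square), "cx", "cy" (the principal point, pixels), "extrinsics" (4x4, takes a point from world to camera coordinates); the wrist camera has in their place "hand_eye" (4x4, takes a point from camera to tool coordinates, whose origin is the TCP and whose axes are the flange's). Camera axes: x right, y down, z forward; pixel columns grow to the right and rows downward; lengths in mm; the calibration is good to about 2 mm. A picture is of the moment at which its call begins: read the wrist's pose just before it.
- ctrl.finish_job(): hands the job in, once; it reports no verdict.
The state is a dict: "clock": time; "qpos": joint angles; "qd": joint speeds; "tau": joint torques, N m; "eef_pos": TCP position; "tool_rot": TCP orientation; "force": force on the tool from outside, world axes, zero at the start; "torque": the same for the moment, N m; "width": finger opening in mm.
Only numpy, scipy, OpenCV 4.12 (cv2) and the standard library are available. Lean on these libraries where they do the work, as an engineer would, in place of code of your own. Each camera call takes 0.05 s, during which the arm holds its last target.

## Working session

There is one attempt and no reset: what is moved stays moved. The work goes in short steps, Python scripts to look and compute and a shell command to move; the robot and the scene stay as the last step left them, time stands still between calls to the robot, and variables do not carry over. Pictures are saved under pics/ and viewed, and the job is handed in when it is done.

```bash
mkdir -p pics; python3 - <<'E'
from cell import ctrl
import cv2,numpy as np
print(ctrl.read_state())
for n in("scene","top","wrist"):
    d=ctrl.get_image(n); cv2.imwrite(f"pics/{n}0.png",d["image"][:,:,::-1]); np.savez(f"{n}0.npz",**d)
    print(n,d["vertical_fov"],d["cx"],d["cy"],(d.get("extrinsics") if n!="wrist" else d["hand_eye"]))
E
```

```text
{'clock': 0.0, 'qpos': array([ 1.24120151,  0.62934557,  0.03845846,  1.51840111, -0.02700331,
        0.99626259, -0.01995666]), 'qd': array([-0.00072108, -0.00044782, -0.00027692,  0.00088254, -0.00167694,
        0.00113569, -0.00025212]), 'tau': array([-2.54585466e-04, -5.63394392e+01,  1.22625455e+00, -1.93445724e+01,
        1.11501079e-02,  1.04790318e-02,  6.95254926e-06]), 'eef_pos': array([ 169.32129072, -626.83829959,  196.27921093]), 'tool_rot': array([-3.13969481e+00,  3.23839830e-05,  2.63822285e-01]), 'force': array([-0.71073957, -0.09777878,  0.16178022]), 'torque': array([0.00130265, 0.01491867, 0.0053314 ]), 'width': 85.35190060584516}
scene 54.581346060605206 274.64863242116536 205.54528175491993 [[-8.12597434e-01  5.82824684e-01  8.93600719e-04  3.48889371e+02]
 [ 3.43619057e-01  4.80324682e-01 -8.06978403e-01 -1.08076772e+02]
 [-4.70756151e-01 -6.55441521e-01 -5.90580272e-01  1.23024762e+03]
 [ 0.00000000e+00  0.00000000e+00  0.00000000e+00  1.00000000e+00]]
top 50.351798006981205 279.2797651284011 207.6331731009996 [[-2.57949663e-02 -9.99111103e-01 -3.33410106e-02  3.87587320e+01]
 [-9.88936382e-01  3.03775824e-02 -1.45196535e-01  4.72217763e+02]
 [ 1.46080290e-01  2.92267987e-02 -9.88840909e-01  1.16531507e+03]
 [ 0.00000000e+00  0.00000000e+00  0.00000000e+00  1.00000000e+00]]
wrist 70.87288579567449 281.8712109501965 207.83344851034568 [[ 5.56374464e-04 -9.63201194e-01 -2.68780860e-01  6.82653182e+01]
 [ 9.99999835e-01  5.74015539e-04  1.29544929e-05 -2.34961795e-01]
 [ 1.41806607e-04 -2.68780823e-01  9.63201354e-01 -1.76833749e+02]
 [ 0.00000000e+00  0.00000000e+00  0.00000000e+00  1.00000000e+00]]
```

View pics/top0.png

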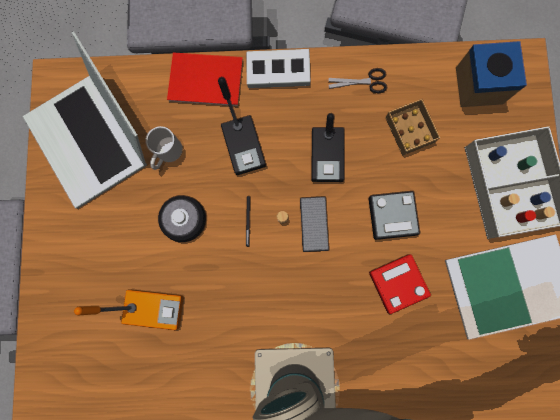

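View pics/scene0.png

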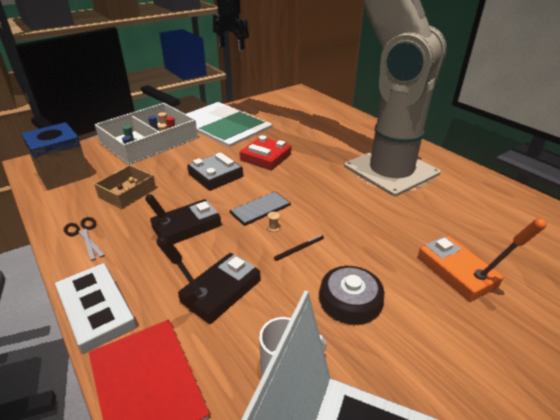

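View pics/wrist0.png

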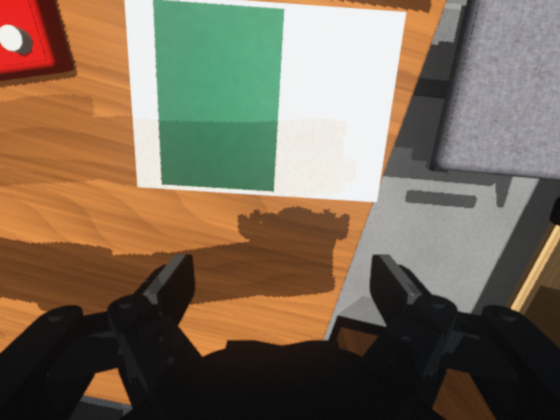

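The top view shows these look-alikes:
- **Keypads:** black at (394,215), red at (400,284). I want the black one, with its bar at (397,226).
- **Microphones:** black with a long stem at (243,145), black with a short stem at (328,155), orange at (152,310). I want the long-stemmed black one, with its key at about (247,158).
- **Speakerphone:** only one, at (182,218). The white mug at (160,145) is not it.

Next I'll measure these and check the stem heights.

```bash
cat > h.py <<'E'
import numpy as np,cv2
def foc(d): return 210/np.tan(np.radians(float(d["vertical_fov"]))/2)
def cam2world(d): return np.linalg.inv(d["extrinsics"])
def cloud(d,T=None):
    if T is None: T=cam2world(d)
    f=foc(d);v,u=np.mgrid[0:420,0:560];z=d["z_map"]
    P=np.stack([(u-d["cx"])/f*z,(v-d["cy"])/f*z,z],-1)
    return P@T[:3,:3].T+T[:3,3]
def ray(d,u,v,h,T=None):
    if T is None: T=cam2world(d)
    f=foc(d);r=T[:3,:3]@np.array([(u-d["cx"])/f,(v-d["cy"])/f,1]);o=T[:3,3]
    return o+r*(h-o[2])/r[2]
E
python3 - <<'E'
from h import *
d=np.load("top0.npz");W=cloud(d);im=d["image"].astype(int)
for n,(u0,u1,v0,v1) in dict(tall=(205,270,70,180),short=(310,350,108,185)).items():
    w=W[v0:v1,u0:u1].reshape(-1,3);i=w[:,2].argmax();print(n,"max z",w[i])
hs=dict(pad=(368,422,190,242,49),phone=(155,210,192,245,56),tall=(225,270,115,178,48),short=(310,348,125,185,48),)
wh=(im.min(2)>150)&(im.max(2)-im.min(2)<40)
for n,(u0,u1,v0,v1,h) in hs.items():
    m=np.zeros(wh.shape,np.uint8);m[v0:v1,u0:u1]=wh[v0:v1,u0:u1]
    k,l,s,c=cv2.connectedComponentsWithStats(m)
    for i in range(1,k):
        if s[i,4]>15:
            cs=[c_ for c_ in cv2.findContours((l==i).astype(np.uint8),0,1)[0]][0]
            r=cv2.minAreaRect(cs); b=[ray(d,*p,h)[:2].round() for p in cv2.boxPoints(r)]
            print(n,c[i].round(1),s[i,4],"ray",ray(d,*c[i],h).round(1),"depth z",np.median(W[l==i],0).round(1),np.round(b).tolist())
a=d["image"][100:260,150:430,::-1];cv2.imwrite("pics/crop.png",cv2.resize(a,None,fx=2.8,fy=2.8,interpolation=2))
E
```

```text
tall max z [ 297.76354299   -9.67898349 1222.16785162]
short max z [ 297.76354299   -9.67898349 1222.16785162]
pad [407.1 199.2] 64 ray [ 483.3 -312.8   49. ] depth z [ 483.3 -312.9   48.6] [[492.0, -302.0], [495.0, -322.0], [474.0, -324.0], [472.0, -304.0]]
pad [381.7 201.8] 60 ray [ 478.4 -245.9   49. ] depth z [ 478.3 -246.2   48.3] [[489.0, -237.0], [488.0, -258.0], [467.0, -256.0], [467.0, -236.0]]
pad [397.8 226. ] 211 ray [ 413.  -283.9   49. ] depth z [ 413.  -283.9   48.6] [[421.0, -249.0], [426.0, -318.0], [405.0, -319.0], [400.0, -250.0]]
phone [178.7 216.5] 216 ray [454.6 292.1  56. ] depth z [455.9 294.   46.5] [[454.0, 323.0], [485.0, 292.0], [452.0, 259.0], [421.0, 291.0]]
tall [246.6 159. ] 294 ray [606.9 110.   48. ] depth z [609.6 111.4  35.7] [[622.0, 142.0], [637.0, 90.0], [591.0, 77.0], [577.0, 130.0]]
short [327.2 169.6] 276 ray [ 570.4 -106.2   48. ] depth z [ 572.9 -106.1   35.8] [[592.0, -82.0], [590.0, -133.0], [546.0, -131.0], [548.0, -81.0]]
```

View pics/crop.png

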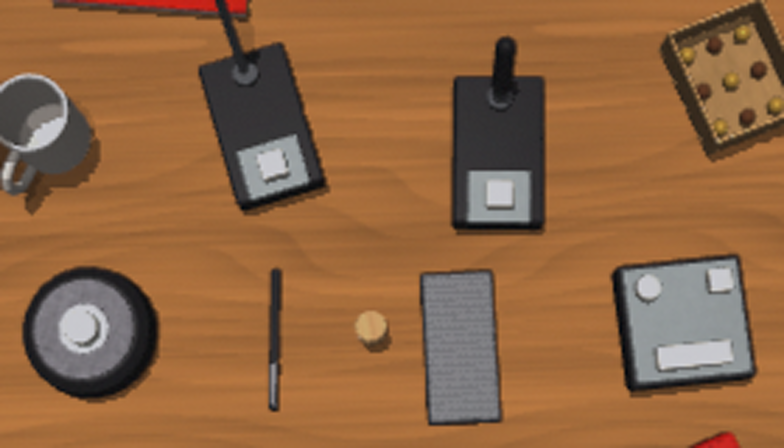

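The crop confirms the choices: bar key at (694,355), phone key at (80,326), and the long-stemmed black mic's key at (272,164). For the phone and mic keys, the mask also took in the light plates around them, so I'll separate the keys by height.

```bash
python3 - <<'E'
from h import *
d=np.load("top0.npz");s=np.load("scene0.npz")
W=cloud(d);W[d["z_map"]==0]=0
V=cloud(s);V[s["z_map"]==0]=0
for n,(u0,u1,v0,v1) in dict(tall=(212,260,72,180),short=(310,350,108,185)).items():
    w=W[v0:v1,u0:u1].reshape(-1,3);print(n,"max z",w[w[:,2].argmax()].round())
# region in world xy
for n,(x,y,h,r) in dict(bar=(413,-284,49,42),phone=(455,292,56,30),tall=(607,110,48,32),short=(570,-106,48,32)).items():
    for nm,C,dd in(("top",W,d),("scene",V,s)):
        im=dd["image"].astype(int)
        near=(np.abs(C[...,0]-x)<r)&(np.abs(C[...,1]-y)<r)
        if n=='bar': near&=C[...,0]<450
        m=near&(np.abs(C[...,2]-h)<5)&(im.min(2)>120)&(im.max(2)-im.min(2)<40)
        v,u=np.nonzero(m)
        rc=cv2.minAreaRect(C[m][:,:2].astype(np.float32))
        print(n,nm,m.sum(),"med",np.median(C[m],0).round(1),"ray",ray(dd,u.mean(),v.mean(),h).round(1),"rect",np.round(rc[0],1),np.round(rc[1],1),round(rc[2]))
E
```

```text
tall max z [758. 150. 222.]
short max z [ 688. -112.  129.]
bar top 218 med [ 412.9 -284.2   48.5] ray [ 412.7 -283.8   49. ] rect [ 413.1 -284.4] [21.7 70. ] 4
bar scene 102 med [ 414.  -277.8   48.3] ray [ 414.3 -276.1   49. ] rect [ 412.7 -279.2] [22.1 67.5] 4
phone top 103 med [455.8 293.8  55.9] ray [455.  293.3  56. ] rect [455.  293.4] [29.4 29.7] 26
phone scene 173 med [455.9 297.2  56.1] ray [456. 297.  56.] rect [455. 296.] [31.2 30. ] 25
tall top 82 med [610.4 109.   47.8] ray [610.1 109.5  48. ] rect [610.1 109.6] [25.  24.9] 16
tall scene 124 med [610.  114.3  47.8] ray [610.2 114.3  48. ] rect [609.3 113. ] [26.2 26.8] 10
short top 94 med [ 574.4 -108.8   47.2] ray [ 573.5 -109.2   48. ] rect [ 573.6 -109.9] [24.4 26. ] 88
short scene 77 med [ 573.3 -105.4   47.4] ray [ 573.7 -104.1   48. ] rect [ 572.2 -108.3] [29.7 26.2] 86
```

The heights match the description: the tall stem's top reads 222 mm (220 given) and the short one's 129 mm (125 given). Key sizes also agree. The top and scene views differ by 3–5 mm in y, so I'll hover over the bar and refine with the wrist camera.

```bash
cat >> h.py <<'E'
from scipy.spatial.transform import Rotation as Ro
def rot(s): return Ro.from_euler("xyz",s["tool_rot"]).as_matrix()
def delta(s,p): return (rot(s).T@(np.array(p)-s["eef_pos"])).round(1)
def tilt(s):
    R=rot(s); yaw=np.arctan2(R[1,0],R[0,0])
    T=Ro.from_euler("xyz",[np.pi,0,yaw]).as_matrix()
    return np.degrees(Ro.from_matrix(R.T@T).as_rotvec()).round(2),np.degrees(yaw).round(1)
E
python3 -c "
from h import *
from cell import ctrl
s=ctrl.read_state();print(delta(s,[405,-282,140]),tilt(s))"
```

```text
[ 317.4 -271.6   56.9] (array([-0.08, -0.  ,  0.  ]), np.float64(15.1))
```

```bash
python3 -m jog '40 -34 0 0 0 0 0; 80 -68 0 0 0 0 -1; 120 -102 10 0 0 0 -1; 160 -136 20 0 0 0 -1; 200 -170 30 0 0 0 -1; 240 -204 40 0 0 0 -1; 280 -238 50 0 0 0 -1; 317 -272 57 0 0 0 -1'; python3 -m jog '0 0 0 0 0 0 -1; 0 0 0 0 0 0 -1'; cat > w.py <<'E'
from h import *
from cell import ctrl
import sys
s=ctrl.read_state();d=ctrl.get_image("wrist")
cv2.imwrite(f"pics/{sys.argv[1]}.png",d["image"][:,:,::-1])
np.savez(f"{sys.argv[1]}.npz",**d)
M=np.eye(4);M[:3,:3]=rot(s);M[:3,3]=s["eef_pos"];T=M@d["hand_eye"]
print(s["clock"],s["eef_pos"].round(1),tilt(s),s["force"].round(2),s["width"])
x,y,h,r=map(float,sys.argv[2:6])
C=cloud(d,T);C[d["z_map"]==0]=0;im=d["image"].astype(int)
m=(np.hypot(C[...,0]-x,C[...,1]-y)<r)&(np.abs(C[...,2]-h)<5)&(im.min(2)>120)&(im.max(2)-im.min(2)<40)
v,u=np.nonzero(m);print(m.sum())
if m.sum()>10:
    rc=cv2.minAreaRect(C[m][:,:2].astype(np.float32))
    print(u.mean(),v.mean(),np.median(C[m],0).round(1),ray(d,u.mean(),v.mean(),h,T).round(1),np.round(rc[0],1),np.round(rc[1],1),round(rc[2]))
E
python3 w.py wb 413 -282 49 45
```

```text
clock: 1.15
eef_pos: [405.5, -280.6, 139.8]
tool_rot: [-3.141, -0.0, 0.264]
force: [0.5, -0.1, -0.2]
width: -0.2
clock: 1.4
eef_pos: [404.3, -282.8, 140.2]
tool_rot: [3.141, 0.001, 0.264]
force: [-0.4, -0.6, 0.7]
width: -0.4
1.4 [ 404.3 -282.8  140.2] (array([0.02, 0.03, 0.  ]), np.float64(15.1)) [-0.41 -0.62  0.65] -0.40788361195040596
1754
283.748574686431 191.3774230330673 [ 413.7 -281.7   49. ] [ 413.7 -281.8   49. ] [ 412.9 -282.3] [22.3 69.8] 4
```

View pics/wb.png

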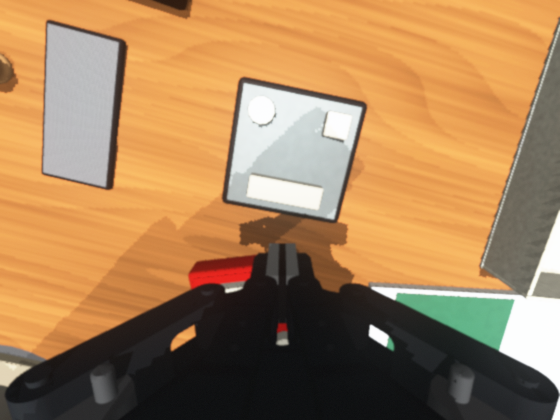

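The wrist view puts the bar key at (284,191), i.e. (413,-282), 22 x 70 mm and 49 mm high. That agrees with the average of the other two views, so I'll go down onto it.

```bash
python3 -m jog '9 1.5 30 0 0 0 -1; 9 1.5 60 0 0 0 -1; 9 1.5 82 0 0 0 -1; 9 1.5 86 0 0 0 -1; 9 1.5 86 0 0 0 -1'; python3 -m jog '0 0 2 0 0 0 -1; 0 0 4 0 0 0 -1; 0 0 5 0 0 0 -1;0 0 5 0 0 0 -1'
```

```text
clock: 2.08
eef_pos: [413.4, -282.5, 54.6]
tool_rot: [3.141, -0.0, 0.262]
force: [0.7, 0.2, 1.5]
width: -0.2
clock: 2.58
eef_pos: [413.8, -281.3, 49.3]
tool_rot: [3.142, -0.0, 0.264]
force: [1.0, -0.2, -1.2]
width: -0.1
```

```bash
python3 -m jog '0 0 1.5 0 0 0 -1; 0 0 3 0 0 0 -1; 0 0 4 0 0 0 -1;0 0 4 0 0 0 -1'; python3 -m jog '0 0 1 0 0 0 -1; 0 0 2 0 0 0 -1; 0 0 3 0 0 0 -1;0 0 3 0 0 0 -1';  python3 -m jog '0 0 1 0 0 0 -1; 0 0 1 0 0 0 -1'
```

```text
clock: 3.08
eef_pos: [413.6, -281.3, 45.1]
tool_rot: [-3.141, 0.0, 0.264]
force: [0.2, 0.6, -0.2]
width: -0.0
clock: 3.58
eef_pos: [413.6, -281.3, 42.1]
tool_rot: [-3.141, 0.0, 0.264]
force: [-0.6, -0.1, -0.6]
width: -0.1
clock: 3.82
eef_pos: [413.7, -281.4, 41.2]
tool_rot: [-3.142, 0.0, 0.264]
force: [0.7, 0.2, -0.2]
width: -0.0
```

```bash
python3 -m jog '0 0 1 0 0 0 -1; 0 0 1 0 0 0 -1'; python3 -m jog '0 0 1 0 0 0 -1; 0 0 1 0 0 0 -1'
```

```text
clock: 4.08
eef_pos: [413.7, -281.4, 40.2]
tool_rot: [-3.142, 0.0, 0.264]
force: [-0.2, -0.8, -0.5]
width: -0.0
clock: 4.32
eef_pos: [413.7, -281.3, 39.1]
tool_rot: [-3.141, 0.0, 0.264]
force: [-0.3, 0.6, -0.8]
width: -0.0
```

```bash
python3 w.py wb2 413 -282 43 45
```

```text
4.325 [ 413.7 -281.3   39.1] (array([-0.01,  0.  , -0.  ]), np.float64(15.1)) [-0.31  0.57 -0.85] -0.02501088998079933
547
276.82266910420475 224.46069469835467 [ 422.8 -271.7   45.8] [ 421.8 -275.7   43. ] [ 433.2 -279.2] [45.6 75.9] 17
```

View pics/wb2.png

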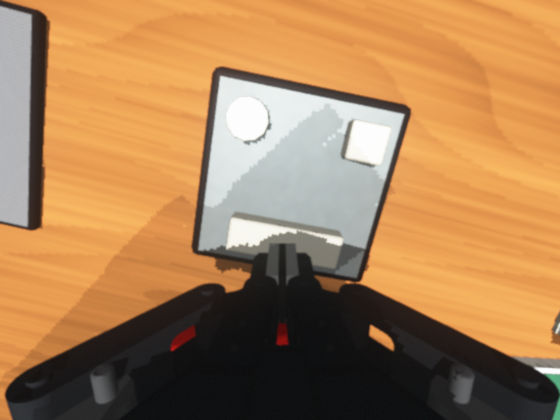

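```bash
cat > q.py <<'E'
from h import *
from cell import ctrl
import sys
d=np.load(sys.argv[1]+".npz");s=ctrl.read_state()
M=np.eye(4);M[:3,:3]=rot(s);M[:3,3]=s["eef_pos"];T=M@d["hand_eye"];C=cloud(d,T)
for a in sys.argv[2:]:
    u,v=map(int,a.split(','));print(a,C[v,u].round(1),d["image"][v,u])
E
python3 q.py wb2 240 2>/dev/null; python3 q.py wb2 240,225 240,235 245,240 320,240 325,255 248,118 366,142 300,170 282,246 282,255 275,250 290,262
```

```text
240,225 [ 417.9 -254.2   49.4] [249 247 240]
240,235 [ 411.6 -255.6   49.1] [248 247 240]
245,240 [ 409.8 -259.3   50.4] [247 245 239]
320,240 [ 421.2 -303.    49.6] [130 128 117]
325,255 [ 412.6 -308.9   49.4] [128 124 113]
248,118 [ 478.5 -244.6   48.8] [253 253 253]
366,142 [ 483.2 -310.3   49.8] [253 253 253]
300,170 [ 457.2 -280.8   36.7] [188 198 196]
282,246 [ 424.7 -278.2   81.8] [35 35 32]
282,255 [ 424.6 -278.3   92.2] [34 33 31]
275,250 [ 424. -275.   87.] [78 78 76]
290,262 [ 425.5 -281.6   99.2] [73 73 71]
```

```bash
python3 q.py wb2 $(for v in 236 238 240 241 242 243 244 246 250 260 280 300; do echo 278,$v; done)
python3 - <<'E'
from h import *
from cell import ctrl
for n in("scene","top"):
    d=ctrl.get_image(n);np.savez(n+"1.npz",**d)
    E_=d["extrinsics"];p=E_@np.array([413.7,-281.3,39,1]);f=foc(d);u=d["cx"]+f*p[0]/p[2];v=d["cy"]+f*p[1]/p[2];print(n,u,v)
    a=d["image"][int(v)-70:int(v)+70,int(u)-90:int(u)+90,::-1]
    cv2.imwrite(f"pics/c1{n}.png",cv2.resize(a,None,fx=4,fy=4,interpolation=2))
E
```

```text
278,236 [ 416.4 -278.    47.6] [138 137 126]
278,238 [ 415.6 -278.2   48.7] [131 129 118]
278,240 [ 414.4 -278.5   49.1] [130 128 118]
278,241 [ 413.8 -278.7   49.1] [129 128 117]
278,242 [ 413.1 -278.9   49. ] [123 122 112]
278,243 [ 424.1 -276.3   77.8] [98 97 90]
278,244 [ 424.5 -276.2   80.1] [74 73 70]
278,246 [ 424.  -276.4   81.3] [68 68 65]
278,250 [ 424.2 -276.4   86.6] [66 66 63]
278,260 [ 424.3 -276.5   97.5] [56 56 53]
278,280 [ 422.3 -277.3  111.2] [62 61 60]
278,300 [ 412.7 -279.8  109.7] [23 22 21]
scene 223.22876858593332 160.4805888067567
top 395.93269118089154 226.1585618009849
```

View pics/c1scene.png

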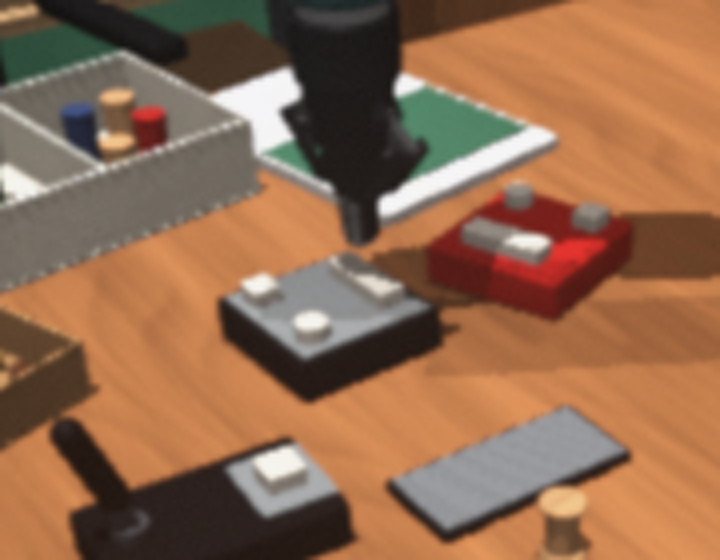

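The scene crop, with the tip at about (362,235), and the wrist depth both show the finger end still about 28 mm above the bar. The physical fingertip therefore sits about 38 mm behind the reported TCP. In x and y it is centred. The bar hasn't been touched and still reads 49 mm. I'll carry on down, relying on depth and force instead of the reported z.

```bash
python3 -m jog '0 0 8 0 0 0 -1; 0 0 16 0 0 0 -1; 0 0 20 0 0 0 -1;0 0 22 0 0 0 -1;0 0 22 0 0 0 -1'; python3 -m jog '0 0 1 0 0 0 -1; 0 0 2 0 0 0 -1; 0 0 3 0 0 0 -1;0 0 4 0 0 0 -1';python3 w.py wb3 413 -282 49 45;python3 q.py wb3 $(for v in 220 230 234 236 238 240 241 242 243 244 246 250 ; do echo 278,$v; done)
```

```text
clock: 5.1
eef_pos: [413.6, -281.4, 17.1]
tool_rot: [-3.141, 0.0, 0.264]
force: [-0.4, -0.4, 0.4]
width: 0.3
clock: 5.6
eef_pos: [413.8, -281.5, 13.4]
tool_rot: [3.141, -0.0, 0.264]
force: [0.8, 0.6, 2.7]
width: 0.1
5.6 [ 413.8 -281.5   13.4] (array([ 0.02, -0.02, -0.  ]), np.float64(15.1)) [0.81 0.56 2.67] 0.07141504592138155
1151
250.32319721980886 244.35881841876628 [ 418.2 -259.4   47.3] [ 418.5 -263.1   49. ] [ 422.2 -280.9] [14.6 70.5] 15
278,220 [ 430.9 -274.4   36.2] [178 187 186]
278,230 [ 425.3 -275.9   36.2] [173 183 183]
278,234 [ 423.4 -276.4   37.1] [140 142 134]
278,236 [ 423.1 -276.5   39.3] [130 129 118]
278,238 [ 423.5 -276.5   43.3] [131 129 119]
278,240 [ 423.6 -276.5   46.5] [131 129 118]
278,241 [ 422.8 -276.7   45.8] [125 123 113]
278,242 [ 422.9 -276.7   47.3] [115 114 105]
278,243 [ 424.6 -276.3   52.9] [93 92 87]
278,244 [ 424.6 -276.3   54.3] [72 74 70]
278,246 [ 424.5 -276.3   56.6] [65 66 64]
278,250 [ 424.2 -276.5   60.6] [65 66 63]
```

View pics/wb3.png

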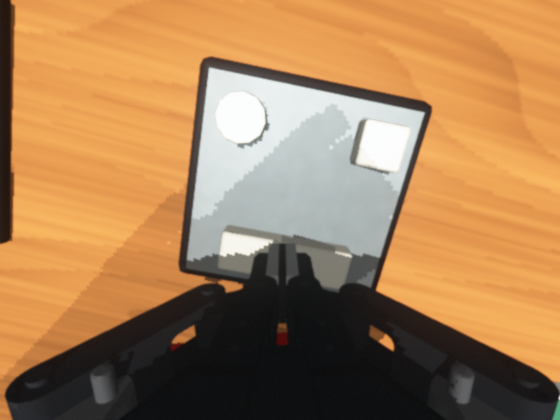

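Contact: 2.7 N, and the bar's top has dropped to about 47 mm. I'll push on in small steps.

```bash
python3 -m jog '0 0 1 0 0 0 -1; 0 0 2 0 0 0 -1; 0 0 3 0 0 0 -1;0 0 4 0 0 0 -1'; python3 -m jog '0 0 1 0 0 0 -1;0 0 1 0 0 0 -1'; python3 -m jog '0 0 1 0 0 0 -1;0 0 1 0 0 0 -1'
```

```text
clock: 6.15
eef_pos: [413.9, -281.4, 9.2]
tool_rot: [3.141, -0.0, 0.264]
force: [0.2, 0.3, 2.6]
width: -0.2
clock: 6.4
eef_pos: [413.8, -281.4, 8.1]
tool_rot: [3.142, -0.0, 0.264]
force: [1.1, 0.1, 0.3]
width: -0.1
clock: 6.65
eef_pos: [413.8, -281.5, 7.1]
tool_rot: [3.141, -0.0, 0.264]
force: [1.0, -0.9, 1.6]
width: 0.1
```

```bash
python3 -m jog '0 0 1 0 0 0 -1;0 0 1 0 0 0 -1'; python3 -m jog '0 0 1 0 0 0 -1;0 0 1 0 0 0 -1'; python3 w.py wb4 413 -282 42 45;python3 q.py wb4 240,245 245,250 330,262 340,266
```

```text
clock: 6.9
eef_pos: [413.9, -281.4, 6.9]
tool_rot: [3.141, -0.0, 0.264]
force: [-1.1, 0.5, 10.4]
width: -0.0
clock: 7.15
eef_pos: [413.9, -281.5, 6.8]
tool_rot: [3.141, -0.001, 0.264]
force: [-1.7, 2.2, 20.1]
width: -0.1
7.15 [ 413.9 -281.5    6.8] (array([ 0.04, -0.04, -0.  ]), np.float64(15.1)) [-1.68  2.18 20.06] -0.07901376743522362
1373
252.97232337946105 239.69337217771303 [ 419.1 -260.2   40.5] [ 421.3 -263.9   42. ] [ 435.1 -276.1] [44.  84.6] 16
240,245 [ 416.5 -258.1   41.6] [247 246 238]
245,250 [ 414.1 -261.2   40.9] [247 245 238]
330,262 [ 419.2 -306.2   40.9] [126 124 116]
340,266 [ 418.4 -312.    41.2] [125 123 114]
```

The bar hit its stop at 20 N and its top reads 41 mm, so it is fully down. I'll lift clear and cross to the speakerphone with about 130 mm of real clearance.

```bash
python3 -m jog '0 0 -20 0 0 0 -1;0 0 -60 0 0 0 -1; 0 0 -92 0 0 0 -1;0 0 -92 0 0 0 -1'; python3 -c "
from h import *
from cell import ctrl
s=ctrl.read_state();print(delta(s,[448,295,99]),tilt(s))"; python3 w.py wb5 413 -282 41 45
```

```text
clock: 7.7
eef_pos: [414.9, -282.2, 99.1]
tool_rot: [3.139, -0.003, 0.264]
force: [-0.1, 0.5, -0.7]
width: -0.0
[ 182.4 -548.6   -1. ] (array([ 0.17, -0.16, -0.  ]), np.float64(15.1))
7.7 [ 414.9 -282.2   99.1] (array([ 0.17, -0.16, -0.  ]), np.float64(15.1)) [-0.14  0.53 -0.68] -0.04328920204192569
3457
279.95574197280877 201.19872722013307 [ 420.  -276.9   40. ] [ 422.7 -278.4   41. ] [ 427.3 -278.4] [59.4 89.6] 14
```

View pics/wb5.png

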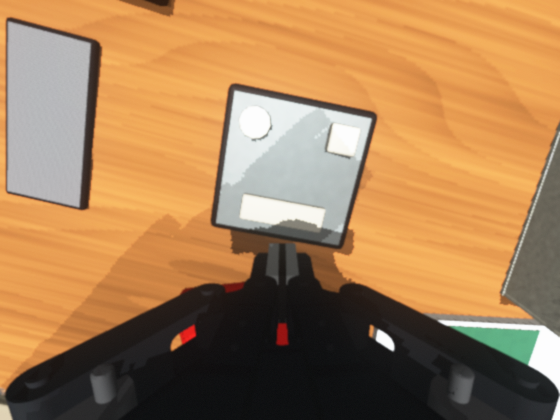

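The bar at (282,210) sits low and the other two keys are still proud. Now across to the speakerphone.

```bash
python3 -m jog '16 -50 0 0 0 0 -1; 32 -100 0 0 0 0 -1; 50 -150 0 0 0 0 -1; 66 -200 0 0 0 0 -1; 83 -250 0 0 0 0 -1; 100 -300 0 0 0 0 -1; 100 -300 0 0 0 0 -1'; python3 -m jog '16 -50 0 0 0 0 -1; 32 -100 0 0 0 0 -1; 50 -150 0 0 0 0 -1; 66 -200 0 0 0 0 -1; 82 -248 0 0 0 0 -1; 82 -248 0 0 0 0 -1; 82 -248 0 0 0 0 -1'; python3 w.py wp 455.5 295 56 30
```

```text
clock: 8.62
eef_pos: [431.1, 39.2, 96.0]
tool_rot: [-3.14, 0.002, 0.273]
force: [-0.8, -0.3, 0.1]
width: -0.0
clock: 9.5
eef_pos: [446.1, 292.7, 96.1]
tool_rot: [3.139, 0.003, 0.262]
force: [-0.1, 0.1, 0.5]
width: -0.1
9.5 [446.1 292.7  96.1] (array([0.13, 0.14, 0.  ]), np.float64(15.0)) [-0.12  0.1   0.49] -0.10925370169274971
1297
282.2999228989977 203.5566692367001 [456.9 295.4  56. ] [456.8 295.4  56. ] [456.3 295. ] [31.2 30.8] 71
```

View pics/wp.png

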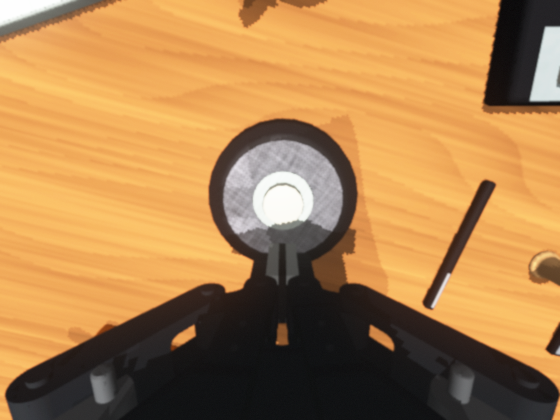

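The round phone key at (282,204) works out to (456.5, 295), height 56, 31 mm across. Contact is expected at a reported z of about 22 and the stop at about 14.

```bash
python3 -m jog '10.5 0 25 0 0 0 -1; 10.5 0 50 0 0 0 -1; 10.5 0 66 0 0 0 -1; 10.5 0 70 0 0 0 -1; 10.5 0 70 0 0 0 -1'; python3 -m jog '0 0 1.5 0 0 0 -1; 0 0 3 0 0 0 -1; 0 0 4.5 0 0 0 -1;0 0 6 0 0 0 -1;0 0 7 0 0 0 -1;0 0 8 0 0 0 -1;0 0 8 0 0 0 -1'
```

```text
clock: 10.18
eef_pos: [456.9, 297.4, 27.4]
tool_rot: [3.141, -0.0, 0.263]
force: [0.1, -0.2, -0.2]
width: -0.1
clock: 11.05
eef_pos: [456.8, 298.0, 19.2]
tool_rot: [-3.141, -0.0, 0.264]
force: [0.7, 0.2, 1.3]
width: -0.1
```

```bash
python3 -m jog '0 0 1 0 0 0 -1; 0 0 2 0 0 0 -1;0 0 2 0 0 0 -1'; python3 -m jog '0 0 1 0 0 0 -1;0 0 1 0 0 0 -1'
```

```text
clock: 11.42
eef_pos: [456.7, 298.0, 17.1]
tool_rot: [-3.142, -0.0, 0.264]
force: [-0.1, 1.0, 1.5]
width: 0.1
clock: 11.68
eef_pos: [456.8, 298.0, 16.1]
tool_rot: [-3.142, -0.0, 0.264]
force: [0.3, 1.1, 1.6]
width: -0.3
```

```bash
python3 -m jog '0 0 1 0 0 0 -1; 0 0 1 0 0 0 -1'; python3 -m jog '0 0 1 0 0 0 -1;0 0 1 0 0 0 -1'; python3 -m jog '0 0 1 0 0 0 -1;0 0 1 0 0 0 -1'
```

```text
clock: 11.92
eef_pos: [456.7, 298.0, 15.2]
tool_rot: [-3.141, -0.0, 0.264]
force: [-0.3, 1.2, 1.5]
width: -0.2
clock: 12.18
eef_pos: [456.7, 298.0, 14.1]
tool_rot: [-3.142, -0.0, 0.264]
force: [0.5, 1.3, 2.0]
width: -0.1
clock: 12.42
eef_pos: [456.8, 298.0, 13.9]
tool_rot: [-3.141, -0.0, 0.264]
force: [-2.6, 0.3, 8.2]
width: 0.0
```

```bash
python3 -m jog '0 0 1 0 0 0 -1; 0 0 1 0 0 0 -1'; python3 -m jog '0 0 -20 0 0 0 -1;0 0 -60 0 0 0 -1; 0 0 -95 0 0 0 -1;0 0 -95 0 0 0 -1;0 0 -95 0 0 0 -1'; python3 w.py wp2 455.5 295 48 18;  python3 -c "
from h import *
from cell import ctrl
s=ctrl.read_state();print(delta(s,[600,109,109]),tilt(s))"
```

```text
clock: 12.68
eef_pos: [456.8, 298.0, 13.9]
tool_rot: [-3.141, -0.001, 0.264]
force: [-3.2, -0.4, 16.8]
width: 0.0
clock: 13.3
eef_pos: [456.0, 297.3, 106.6]
tool_rot: [3.141, 0.001, 0.264]
force: [-0.1, -0.4, -0.5]
width: -0.3
13.3 [456.  297.3 106.6] (array([0.04, 0.08, 0.  ]), np.float64(15.1)) [-0.12 -0.41 -0.46] -0.2862576094485913
1307
284.4674827850038 210.2662586074981 [456.8 295.5  47.8] [456.9 295.5  48. ] [455.6 295.1] [35.2 34.9] 16
[ 90.2 219.2  -2.9] (array([0.05, 0.13, 0.  ]), np.float64(15.1))
```

View pics/wp2.png

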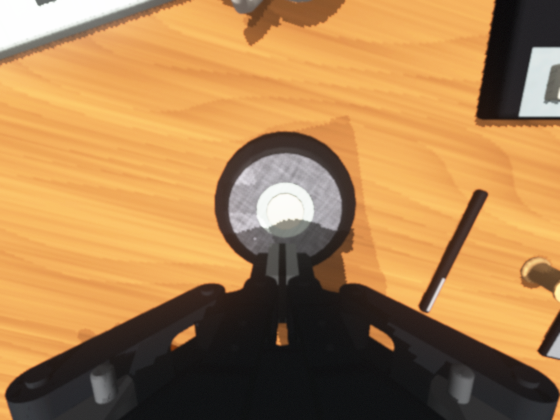

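The phone key's top is at 48 mm, fully down, and the device hasn't moved. Next is the tall mic.

```bash
python3 -m jog '18 44 0 0 0 0 -1; 36 88 0 0 0 0 -1; 54 132 0 0 0 0 -1; 72 176 0 0 0 0 -1; 90 219 0 0 0 0 -1; 90 219 0 0 0 0 -1; 90 219 0 0 0 0 -1; 90 219 0 0 0 0 -1'; python3 w.py wt 610 112 48 26
```

```text
clock: 14.35
eef_pos: [599.4, 111.7, 106.5]
tool_rot: [-3.14, 0.002, 0.266]
force: [0.1, -0.3, -0.6]
width: -0.4
14.35 [599.4 111.7 106.5] (array([-0.07,  0.1 , -0.  ]), np.float64(15.3)) [ 0.09 -0.25 -0.64] -0.4247578891785234
961
286.111342351717 196.945889698231 [611.6 111.7  47.9] [611.5 111.7  48. ] [611.1 111.3] [25.6 25.5] 15
```

View pics/wt.png

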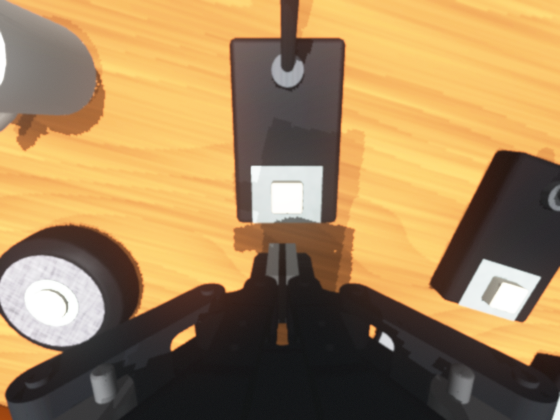

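The tall mic's key at (286,197) works out to (611, 111.5), height 48, 25.6 mm square. The stem rises at the far end, away from the hand. Contact is expected at about z 14 and the stop at about 6.

```bash
python3 -m jog '11.5 3 30 0 0 0 -1; 11.5 3 60 0 0 0 -1; 11.5 3 82 0 0 0 -1; 11.5 3 86 0 0 0 -1; 11.5 3 86 0 0 0 -1;11.5 3 86 0 0 0 -1'
```

```text
clock: 15.15
eef_pos: [613.4, 110.4, 22.4]
tool_rot: [3.142, -0.002, 0.264]
force: [-0.2, -0.3, 0.5]
width: -0.1
```

```bash
python3 -m jog '-2 0 2 0 0 0 -1; -2 -1 4 0 0 0 -1; -2 -1 6 0 0 0 -1;-2 -1 7 0 0 0 -1;-2 -1 7 0 0 0 -1'; python3 -m jog '0 0 1 0 0 0 -1; 0 0 2 0 0 0 -1; 0 0 3 0 0 0 -1;0 0 4 0 0 0 -1;0 0 5 0 0 0 -1;0 0 5 0 0 0 -1'
```

```text
clock: 15.78
eef_pos: [610.4, 110.4, 14.1]
tool_rot: [-3.142, 0.0, 0.264]
force: [0.4, -0.2, -0.0]
width: 0.2
clock: 16.52
eef_pos: [610.4, 110.4, 9.1]
tool_rot: [3.141, -0.0, 0.264]
force: [0.1, -0.3, 1.9]
width: 0.1
```

```bash
python3 -m jog '0 0 1 0 0 0 -1; 0 0 2 0 0 0 -1;0 0 2 0 0 0 -1'; python3 -m jog '0 0 1 0 0 0 -1;0 0 1 0 0 0 -1'
```

```text
clock: 16.9
eef_pos: [610.5, 110.4, 7.1]
tool_rot: [3.141, -0.0, 0.264]
force: [0.6, -0.7, 1.7]
width: -0.2
clock: 17.15
eef_pos: [610.4, 110.4, 6.1]
tool_rot: [3.142, -0.0, 0.264]
force: [0.2, -0.4, 2.1]
width: -0.1
```

```bash
python3 -m jog '0 0 1 0 0 0 -1; 0 0 1 0 0 0 -1'; python3 -m jog '0 0 1 0 0 0 -1;0 0 1 0 0 0 -1'
```

```text
clock: 17.4
eef_pos: [610.5, 110.4, 6.0]
tool_rot: [-3.142, -0.0, 0.264]
force: [-2.0, 0.0, 7.8]
width: 0.2
clock: 17.65
eef_pos: [610.6, 110.4, 5.9]
tool_rot: [-3.141, -0.001, 0.264]
force: [-2.8, -1.5, 15.1]
width: -0.1
```

It reached its stop at 15 N. I'll lift clear and check everything.

```bash
python3 -m jog '0 0 -20 0 0 0 -1;0 0 -60 0 0 0 -1; 0 0 -100 0 0 0 -1;0 0 -100 0 0 0 -1;0 0 -100 0 0 0 -1'; python3 w.py wt2 610 112 40 20; python3 -m jog '-40 0 -50 0 0 0 -1;-80 0 -90 0 0 0 -1; -100 0 -130 0 0 0 -1;-100 0 -130 0 0 0 -1;-100 0 -130 0 0 0 -1'
python3 - <<'E'
from h import *
from cell import ctrl
o={n:np.load(n+"0.npz") for n in("top","scene")}
for n in o:
    d=ctrl.get_image(n);np.savez(n+"2.npz",**d);cv2.imwrite(f"pics/{n}2.png",d["image"][:,:,::-1])
    W=cloud(d);W0=cloud(o[n]);im=o[n]["image"].astype(int)
    for k,(x,y,r,h) in dict(bar=(413,-282,8,49),prnd=(478.5,-244.5,7,49),psq=(483,-311,7,49),phone=(456,295,9,56),tall=(610,111,8,48),short=(573.5,-107,8,48)).items():
        m=(np.hypot(W0[...,0]-x,W0[...,1]-y)<r)&(np.abs(W0[...,2]-h)<4)
        print(n,k,m.sum(),np.median(W0[m][:,2]).round(1),np.median(W[m][:,2]).round(1))
E
```

```text
clock: 18.27
eef_pos: [609.9, 110.6, 104.3]
tool_rot: [-3.141, 0.0, 0.264]
force: [-0.4, 0.4, 0.0]
width: 0.1
18.275 [609.9 110.6 104.3] (array([-0.01,  0.02, -0.  ]), np.float64(15.1)) [-0.4   0.41  0.02] 0.08985055510278686
1128
281.03723404255317 205.85017730496455 [612.1 112.3  39.7] [612.3 112.2  40. ] [611.8 113.2] [35.4 39. ] 26
clock: 18.95
eef_pos: [513.4, 84.5, 233.1]
tool_rot: [-3.141, 0.002, 0.264]
force: [0.2, 0.5, 0.2]
width: -0.1
top bar 29 48.2 40.9
top prnd 21 47.9 48.1
top psq 19 48.3 47.9
top phone 34 56.4 47.4
top tall 24 47.5 717.6
top short 27 47.8 48.2
scene bar 10 49.4 40.1
scene prnd 8 48.8 48.4
scene psq 9 49.6 49.0
scene phone 50 56.3 48.1
scene tall 33 47.9 39.9
scene short 19 47.5 47.8
```

View pics/top2.png

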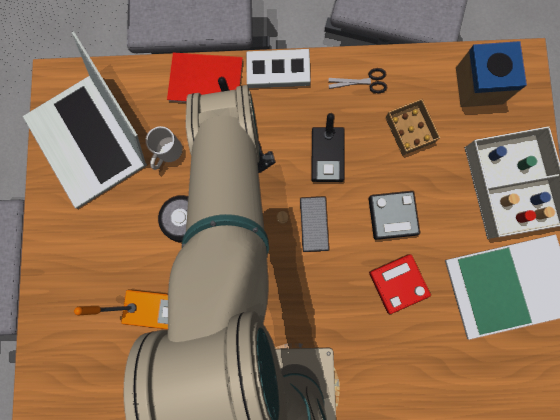

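View pics/scene2.png

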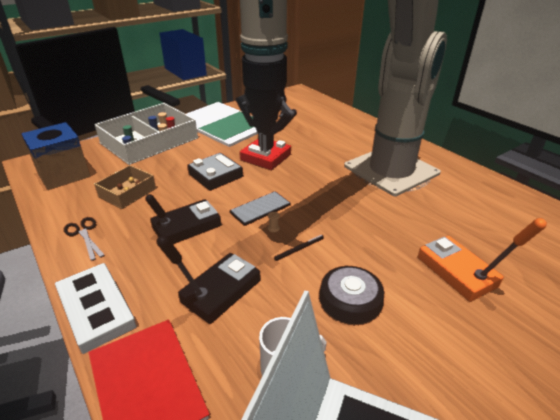

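All three wanted keys are 8 mm lower and the other three haven't changed. The devices are where they were, with the keypad at (394,215) and the phone at (182,218) in the top view. The scene view shows the tall mic unmoved at (220,285), and the hand is clear.

```bash
python3 -m jog '0 0 0 0 0 0 -1;0 0 0 0 0 0 -1'; python3 -c "
from cell import ctrl
print(ctrl.finish_job())"
```

```text
clock: 19.3
eef_pos: [513.7, 84.3, 233.4]
tool_rot: [3.142, 0.001, 0.264]
force: [0.6, -0.3, -0.3]
width: -0.1
the job is handed in; nothing more can be done
None
```

I pressed the three keys in the order asked: the keypad's long bar, the speakerphone's round key, then the key on the taller microphone's foot. The job went in at 19.3 s with the hand clear and touching nothing; no verdict was reported.

| Key | Height before (mm) | Height after (mm) | Force at the stop (N) |
|---|---|---|---|
| Keypad bar | 49 | about 41 | 20 |
| Speakerphone key | 56 | about 48 | 17 |
| Tall mic key | 48 | about 40 | 15 |

- **Left alone:** the keypad's round and square keys and the short mic's key still read about 48–49 mm, as at the start. No object looks shifted in the last pictures.
- **Fingertip offset:** the real fingertip sits about 34 mm short of the reported TCP. My first descent therefore stopped above the bar without touching it. I spotted this in the wrist depth and scene views, then worked from depth and contact force.
- **Camera disagreement:** the top and scene cameras differed by 3–5 mm in y. I used the wrist camera, whose readings fell in between.
- **Check not available:** in the last top view the arm hid the tall mic's key. I confirmed that key from the wrist and scene views instead.

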